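# Find the full paper-clip box by weight and hold it out

### The arm

A 6-joint arm with a two-finger parallel gripper is mounted at the origin on a cart in front of the work surface, level with it; the furniture and walls round the work are solid. World frame = base frame: x ahead of the robot, y to its left, z up, the work surface at z = 0. Lengths are in m, angles in rad, forces in N, time in s.
With the tool pointing down it reaches from about 0.3 to 0.775 m from the base axis. Payload 14.6 kg.
Tool frame: the origin (TCP) lies at the very end of the fingers, on their centre line; the grasp point (between the pads) lies 19 mm behind it; z points along the fingers, y is the line along which they close (so a half turn about z gives the same grasp; the last joint's range is limited). The gripper opens to 94 mm and grips with 3 to 60 N. Pads are 16 mm wide; open, the fingers measure 119 mm over their backs; the gripper's body (75 mm by 177 mm) begins 78 mm behind the grasp point.
Start: joints at [-0.067, 0.3, 1.521, -0, 1.321, -0.067], TCP at [0.55, -0, 0.205] pointing down, gripper open.
Joint ranges: [-3.03, 3.03], [-0.79, 2.21], [0.23, 2.52], [-1.04, 4.18], [0, 3.07], [-2.55, 2.55]. Speed limits (rad/s): [2.22, 2.22, 2.57, 3.14, 3.14, 3.14].

### API

Orientations are given as [roll, pitch, yaw] about the fixed x, y, z axes, in that order (R = Rz(yaw) Ry(pitch) Rx(roll)).
In Python, from station import ctrl gives the robot as it stands.
- The arm moves only by the shell command python3 -m pendant 'ROWS' [OPENING] [FORCE]. ROWS is JSON, a list of rows, each a list of 2 entries, a list of its own where there are three numbers: the shift along the world's x, y, z in cm, then the turn about the world's z in rad. A call has 1 to 20 rows; each row shifts and turns the commanded pose from where the row before left it; what a row does not reach is not made up. A row lasts 1/12 s, in which the tool goes at most 41.7 mm and 7.16 degrees, less where a joint would pass 70% of its speed; a pose out of reach is approached as far as the arm can. A call is refused whole if a number of a shift passes 4.17 or a number of a turn 0.125, either way. A call with a gripper value outside its range is refused whole. OPENING is the opening, from 0 (shut) to 1 (fully open), set as the call begins (- or left out, the last holds). The fingers move at their own pace and stop on an object; FORCE is the grip in N (left out, the last holds). Time passes only in rows, so rows that do not move let the fingers close. It gives the time, the measured TCP pose, the force, the opening and the grip force at its end, in the units of the state.
- ctrl.get_obs(): the state, without advancing time (a new reading comes with each control period).
- ctrl.camera(name): name is "scene" or "side" or "wrist"; returns a dict with "color" (480x640x3 uint8, red, green, blue), "intrinsics" (3x3 intrinsics, pixels), "k1" (the pictures are not rectified: a ray, as slopes to the right and down, at radius r is drawn at 1 + k1 r^2 times it, then the intrinsics apply), "camera_from_world" (4x4, takes a point from world to camera coordinates). Camera axes: x right, y down, z forward; pixel columns grow to the right and rows downward; lengths in m; the calibration is good to about 2 mm. A picture is of the moment at which its call begins. There is no depth.
- ctrl.hand_in(): hands the job in; it is judged then, once.
The state is a dict: "time_s": time; "qpos": joint angles; "joint_vel": joint speeds; "tau": joint torques, N m; "ee_pos": TCP position; "eef_rot": TCP orientation; "force": force on the tool from outside, world axes, zero at the start; "moment": the same for the moment, N m; "grip_width": finger opening in m; "grip_force": force on a finger pad.
Only numpy, scipy, OpenCV 4.12 (cv2) and the standard library are available. Lean on these libraries where they do the work, as an engineer would, in place of code of your own. Each camera call takes 0.05 s, during which the arm holds its last target. There are 200 camera calls.

### The job

One of the two look-alike paper-clip boxes on the desk is full and the other nearly empty: lift each in turn clear of the desk to feel which is heavier, and put the light one back standing where it was (do not drop or tip either box, and leave the other things on the desk alone). Then hold the heavier box out upright over the middle of the open notepad, with about 15 cm of air between the pad and the box, for someone to take. Finish still holding it there, at rest.

Things in the scene. Friction and masses are not known exactly. Their poses are not given: they have to be found in the camera images.
- box_a_center (a point): paper-clip box, dark plastic, upright, 45 x 45 mm, 59 mm tall with its fixed lid. Two look alike; one is full and weighs at least 180 g more than the other (both under 0.5 kg); either may be the full one. Grip its sides below 48 mm (the lid, the top 11 mm, gives no grip). This point: its centre, 29.5 mm above its underside; z up, x and y square to its sides.
- box_b_center (a point): paper-clip box, dark plastic, upright, 45 x 45 mm, 59 mm tall with its fixed lid. Two look alike; one is full and weighs at least 180 g more than the other (both under 0.5 kg); either may be the full one. Grip its sides below 48 mm (the lid, the top 11 mm, gives no grip). This point: its centre, 29.5 mm above its underside; z up, x and y square to its sides.
- notepad_top (a point): open spiral notepad with a written white page, 210 (x) x 153 (y) x 16 mm, lying flat at the right, does not move. This point: the middle of its upper face, 16 mm above the desk.
- marker: black marker pen, 134 x 24 x 17 mm, lying with its length along its x axis between the two boxes; leave it alone. Origin at the centre of its underside.
- eraser: white eraser in a blue sleeve, 48 x 38 x 13 mm; leave it alone. Origin at the centre of its underside.
- calculator: desk calculator, 125 x 83 x 16 mm, lying behind; leave it alone. Origin at the centre of its underside.
- mug: green and white mug, 78 x 116 x 101 mm, at the left; leave it alone. Origin at the centre of its underside.
Mind the look-alikes: they are no part of the job. Leave any blue or yellow look-alike of the part that bears box_b_center alone.

How it is judged:
On the way, in this order (a step that is already met when the one before it is completed fails the run):
1. the lighter box is held up, at least 25 mm clear of the desk (the one left on the desk presses on it with over 2 N) (((height (world z) of box_a_center above 0.0545 m and contact force between the fingers and clip_box_a above 0.5 N and contact force between clip_box_b and anything else above 2 N) or (height (world z) of box_b_center above 0.0545 m and contact force between the fingers and clip_box_b above 0.5 N and contact force between clip_box_a and anything else above 2 N))), for 0.2 s.
2. the lighter box, which presses on the desk with under 2 N, stands again where it was, let go (((height (world z) of box_a_center below 0.034 m and angle between box_a_center's own z axis and vertical below 0.1 rad and contact force between the fingers and clip_box_a below 0.05 N and distance of box_a_center from where it was at the start of the episode below 0.06 m and linear speed of clip_box_a below 0.03 m/s and contact force between clip_box_a and anything else between 0.2 and 2 N) or (height (world z) of box_b_center below 0.034 m and angle between box_b_center's own z axis and vertical below 0.1 rad and contact force between the fingers and clip_box_b below 0.05 N and distance of box_b_center from where it was at the start of the episode below 0.06 m and linear speed of clip_box_b below 0.03 m/s and contact force between clip_box_b and anything else between 0.2 and 2 N))), for 0.2 s.
At the end, for the whole second after the job is handed in: The heavier box is held by the fingers, at rest and upright within 15 degrees, its centre within 50 mm sideways of the notepad's middle and its underside 90 to 220 mm above the pad; the lighter box stands upright on the desk, let go, within 60 mm of where it began ((((contact force between the fingers and clip_box_a above 0.5 N and horizontal distance between box_a_center and notepad_top below 0.05 m and z of box_a_center in the frame of notepad_top between 0.1195 and 0.25 m and angle between box_a_center's own z axis and vertical below 0.26 rad and linear speed of clip_box_a below 0.03 m/s) and (height (world z) of box_b_center below 0.034 m and angle between box_b_center's own z axis and vertical below 0.1 rad and contact force between the fingers and clip_box_b below 0.05 N and distance of box_b_center from where it was at the start of the episode below 0.06 m and linear speed of clip_box_b below 0.03 m/s and contact force between clip_box_b and anything else between 0.2 and 2 N)) or ((contact force between the fingers and clip_box_b above 0.5 N and horizontal distance between box_b_center and notepad_top below 0.05 m and z of box_b_center in the frame of notepad_top between 0.1195 and 0.25 m and angle between box_b_center's own z axis and vertical below 0.26 rad and linear speed of clip_box_b below 0.03 m/s) and (height (world z) of box_a_center below 0.034 m and angle between box_a_center's own z axis and vertical below 0.1 rad and contact force between the fingers and clip_box_a below 0.05 N and distance of box_a_center from where it was at the start of the episode below 0.06 m and linear speed of clip_box_a below 0.03 m/s and contact force between clip_box_a and anything else between 0.2 and 2 N)))); the arm keeps its last pose, push and grip.
It fails at once if one box is let go of more than 15 mm above the desk (height (world z) of box_a_center above 0.0445 m and contact force between the fingers and clip_box_a below 0.02 N).
It fails at once if the other box is let go of more than 15 mm above the desk (height (world z) of box_b_center above 0.0445 m and contact force between the fingers and clip_box_b below 0.02 N).
It fails at once if a box is tipped by more than 40 degrees (angle between any of box_a_center, box_b_center's own z axis and vertical above 0.7 rad).
It fails at once if another thing on the desk is shifted by more than 30 mm (distance of any of marker, eraser, calculator, mug from where it was at the start of the episode above 0.03 m).
It also fails if it takes over 72 s, if anything falls off the work surface, if the arm or the gripper's body presses on something with over 40 N, if the wrist force passes 120 N, or if a joint passes its speed limit or range.

## Working session

There is one attempt and no reset: what is moved stays moved. The work goes in short steps, Python scripts to look and compute and a shell command to move; the robot and the scene stay as the last step left them, time stands still between calls to the robot, and variables do not carry over. Pictures are saved under pics/ and viewed, at most 10 in all, crops included, and the job is handed in when it is done.

```bash
mkdir -p pics
cat > h.py <<'E'
import numpy as np, cv2, pickle
from station import ctrl
def shot(n,tag):
    c=ctrl.camera(n); cv2.imwrite(f'pics/{tag}.png',c['color'][:,:,::-1]); pickle.dump(c,open(f'pics/{tag}.pkl','wb')); return c
def load(tag): return pickle.load(open(f'pics/{tag}.pkl','rb'))
def ray(c,uv):
    K=np.array(c['intrinsics']);k=c['k1']
    s=cv2.undistortPoints(np.array([[uv]],float),K,np.array([k,0,0,0.]))[0,0]
    T=np.array(c['camera_from_world']);R=T[:3,:3]
    return -R.T@T[:3,3], R.T@np.array([s[0],s[1],1])
def plane(c,uv,z):
    o,d=ray(c,uv); return o+d*(z-o[2])/d[2]
def tri(*obs):
    A=np.zeros((3,3));b=np.zeros(3);L=[]
    for c,uv in obs:
        o,d=ray(c,uv);d=d/np.linalg.norm(d);P=np.eye(3)-np.outer(d,d);A+=P;b+=P@o;L.append((P,o))
    x=np.linalg.solve(A,b); return x,[np.linalg.norm(P@(x-o)) for P,o in L]
E
python3 - <<'E'
from h import *
for n in('scene','side'): 
    c=shot(n,n+'0'); print(n,np.round(c['camera_from_world'],3).tolist(),c['k1'])
print(ctrl.get_obs())
E
```

```text
scene [[0.651, -0.759, -0.005, -0.294], [-0.511, -0.433, -0.743, 0.348], [0.562, 0.486, -0.669, 1.116], [0.0, 0.0, 0.0, 1.0]] 0.009997863829842064
side [[-0.998, -0.061, 0.015, 0.523], [-0.039, 0.406, -0.913, 0.033], [0.05, -0.912, -0.408, 1.125], [0.0, 0.0, 0.0, 1.0]] -0.02885247216741637
{'time_s': 0.1, 'qpos': array([-6.65859821e-02,  3.00447907e-01,  1.52154765e+00, -3.76656389e-05,
        1.32070108e+00, -6.66301887e-02]), 'joint_vel': array([ 5.64562637e-04, -1.26576378e-03, -3.69522556e-03,  8.50723591e-05,
       -6.76896542e-04,  3.60493874e-05]), 'tau': array([ 1.84928511e-03, -5.32644153e+01, -3.53284299e+01,  7.10431044e-02,
        2.34944851e-02, -7.30603051e-05]), 'ee_pos': array([5.49750316e-01, 1.15280790e-05, 2.04913194e-01]), 'eef_rot': array([-3.14048869e+00, -3.71015789e-05,  1.57084986e+00]), 'force': array([0.49075847, 0.42687438, 0.2411072 ]), 'moment': array([ 0.00644798, -0.04128547, -0.01503783]), 'grip_force': 0.0, 'grip_width': 0.0940524131540009}
```

View pics/scene0.png

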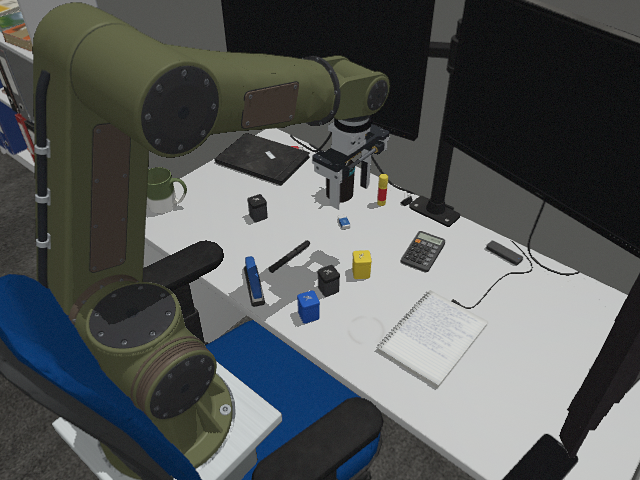

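View pics/side0.png

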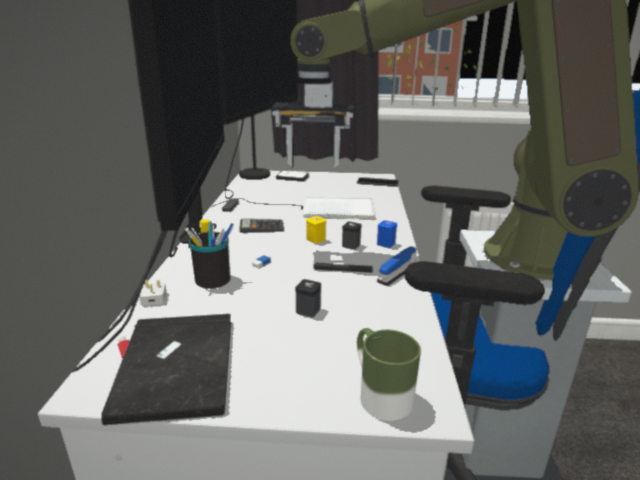

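Candidates: the dark boxes are at scene (258,208) and (328,280), side (308,298) and (352,235). The blue box at scene (308,306), the yellow one at (362,264) and the black pen cup at (340,185) are not wanted. I'll check this in one close composite crop.

Run:
```python
from h import *
def cr(n,x,y,w,h): return cv2.resize(cv2.imread(f'pics/{n}.png')[y:y+h,x:x+w],(400,300),interpolation=cv2.INTER_CUBIC)
# scale 5 each (80x60); second row: 4x (100x75)
a=np.hstack([cr('scene0',220,180,80,60),cr('scene0',290,245,100,75)])
b=np.hstack([cr('side0',270,265,80,60),cr('side0',305,200,100,75)])
cv2.imwrite('pics/crop0.png',np.vstack([a,b]))
```

```text
(no output)
```

View pics/crop0.png

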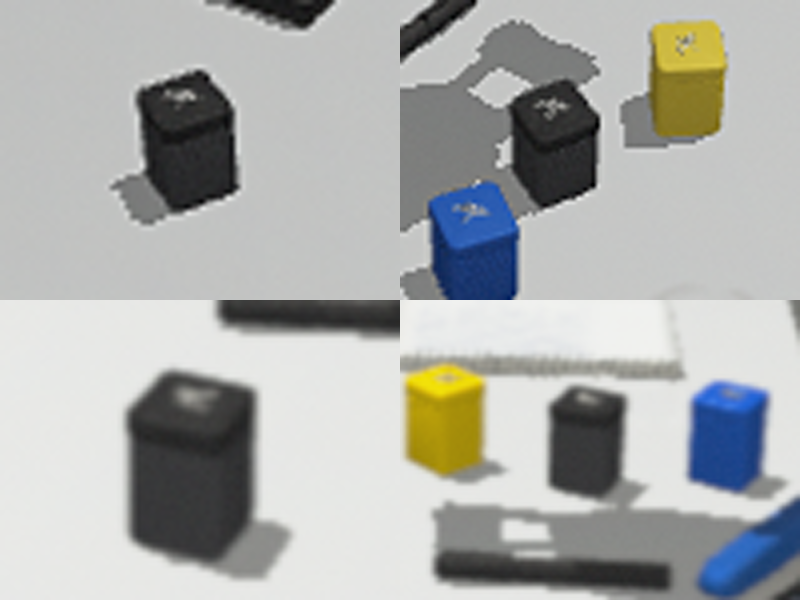

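Upper row: both dark boxes with silver marks are confirmed. The second stands between the yellow and blue look-alikes. Lid centres are about scene (257,200) / side (308.6,284.6) for box 1 and scene (329,273.5) / side (352,224.5) for box 2.

Run:
```python
from h import *
S=load('scene0');D=load('side0');np.set_printoptions(precision=4,suppress=True)
s5=lambda u,v:(220+u/5,180+v/5); s4=lambda u,v:(290+(u-400)/4,245+v/4)
d5=lambda u,v:(270+u/5,265+(v-300)/5); d4=lambda u,v:(305+(u-400)/4,200+(v-300)/4)
print('b1',tri((S,s5(186,100)),(D,d5(193,400))))
print('b2',tri((S,s4(556,114)),(D,d4(588,399))))
print('bases b1 front', tri((S,s5(182,208)),(D,d5(216,560))))
for n,L in(('b1',[s5(137,95),s5(205,70),s5(235,110),s5(165,135)]),('b2',[s4(513,112),s4(572,80),s4(600,120),s4(542,148)]),('ye',[s4(650,28),s4(712,20),s4(724,60),s4(660,68)]),('bl',[s4(430,205),s4(492,184),s4(518,226),s4(452,246)])):
    P=np.array([plane(S,p,.059)[:2] for p in L]); e=np.roll(P,-1,0)-P
    print(n,P.mean(0),'len',np.linalg.norm(e,axis=1),'ang',np.degrees(np.arctan2(e[:,1],e[:,0])))
for n,L in(('b1',[d5(130,408),d5(168,371),d5(255,388),d5(217,430)]),('b2',[d4(550,399),d4(567,386),d4(627,395),d4(610,413)])):
    P=np.array([plane(D,p,.059)[:2] for p in L]); e=np.roll(P,-1,0)-P
    print('side',n,P.mean(0),'len',np.linalg.norm(e,axis=1),'ang',np.degrees(np.arctan2(e[:,1],e[:,0])))
print('pad',np.array([plane(S,p,.016) for p in[(378,348),(430,292),(487,322),(435,383)]]))
print('pad mid tri',tri((S,(432.5,336.5)),(D,(339,208))))
print('marker',[plane(S,p,.008)[:2] for p in[(272,270),(308,243)]],'stapler',[plane(S,p,.02)[:2] for p in[(250,258),(257,303)]],'mug',plane(S,(160,210),0))
```

```text
b1 (array([0.5353, 0.2875, 0.0551]), [np.float64(0.002299927805690402), np.float64(0.002299927805690428)])
b2 (array([ 0.4533, -0.0258,  0.0546]), [np.float64(0.0011039636388577672), np.float64(0.0011039636388577641)])
bases b1 front (array([ 0.5262,  0.2893, -0.0142]), [np.float64(0.0025852956502683184), np.float64(0.0025852956502685973)])
b1 [0.5334 0.2832] len [0.0398 0.0382 0.04   0.0373] ang [ -17.7115 -111.2525  160.9662   68.3486]
b2 [ 0.4513 -0.0291] len [0.0422 0.0353 0.0392 0.0323] ang [ -12.4526 -113.9409  163.7989   70.598 ]
ye [ 0.5442 -0.0498] len [0.0373 0.034  0.0378 0.0337] ang [ -39.1895 -131.2006  140.3174   48.0162]
bl [ 0.3641 -0.0429] len [0.0368 0.0337 0.0378 0.0319] ang [ -24.9601 -114.452   152.2741   63.761 ]
side b1 [0.5328 0.2961] len [0.0316 0.0354 0.0346 0.0358] ang [-110.7225  163.0425   70.0989  -21.7283]
side b2 [ 0.4524 -0.0147] len [0.0251 0.0391 0.0325 0.0414] ang [-113.8688  162.8132   70.5795  -27.5827]
pad [[ 0.3839 -0.218   0.016 ]
 [ 0.5876 -0.2149  0.016 ]
 [ 0.5929 -0.3564  0.016 ]
 [ 0.3882 -0.3539  0.016 ]]
pad mid tri (array([ 0.4909, -0.2843,  0.0046]), [np.float64(0.00044379036503297477), np.float64(0.00044379036503301223)])
marker [array([0.4105, 0.1149]), array([0.5376, 0.1121])] stapler [array([0.3973, 0.175 ]), array([0.3063, 0.0596])] mug [0.3838 0.5105 0.    ]
```

```bash
python3 -m pendant '[[[-0.2,3.6,-0.5],-0.043],[[-0.2,3.6,-0.5],-0.043],[[-0.2,3.6,-0.5],-0.043],[[-0.2,3.6,-0.5],-0.043],[[-0.2,3.6,-0.5],-0.043],[[-0.2,3.6,-0.5],-0.043],[[-0.2,3.6,-0.5],-0.043],[[-0.2,3.4,-0.5],-0.04],[[0,0,0],0],[[0,0,0],0],[[0,0,0],0]]' 1 20
python3 - <<'E'
from h import *
c=shot('wrist','w1'); print(np.round(c['camera_from_world'],3).tolist()); print(ctrl.get_obs()['ee_pos'],ctrl.get_obs()['eef_rot'])
E
```

```text
time_s: 1.02
ee_pos: [0.534, 0.2855, 0.1652]
eef_rot: [-3.141, 0.001, 1.23]
force: [-0.1, 0.6, -0.3]
grip_width: 0.0941
grip_force: 0.0
[[0.943, -0.334, 0.0, -0.408], [-0.323, -0.913, 0.249, 0.419], [-0.083, -0.235, -0.969, 0.463], [0.0, 0.0, 0.0, 1.0]]
[0.53417436 0.2850481  0.16547482] [-3.14153762e+00  2.72807859e-04  1.22946952e+00]
```

View pics/w1.png

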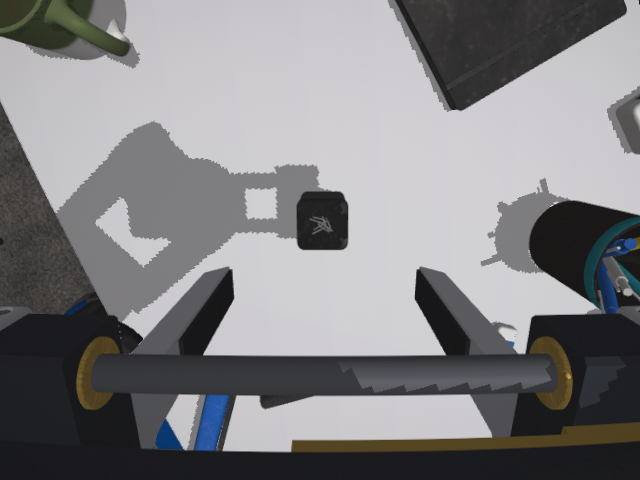

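The wrist picture shows the dark box square to the fingers, with its lid at about (298..348, 199..249) and its centre near (323,224). No other object lies in the fingers' way.

Run:
```python
from h import *
np.set_printoptions(precision=4,suppress=True)
W=load('w1');S=load('scene0');D=load('side0')
print(plane(W,(323,224),.059), tri((W,(323,224)),(S,(257.2,200)),(D,(308.6,284.8))), tri((W,(323,224)),(S,(257.2,200))), ray(W,(323,224))[0])
P=np.array([plane(W,p,.059)[:2] for p in[(298,199),(347,199),(348,249),(298,249)]]);e=np.roll(P,-1,0)-P
print(P,np.linalg.norm(e,axis=1),np.degrees(np.arctan2(e[:,1],e[:,0])))
```

```text
[0.5365 0.2939 0.059 ] (array([0.5359, 0.2903, 0.0549]), [np.float64(0.0026509679028830797), np.float64(0.0031703146161135357), np.float64(0.002786937226352882)]) (array([0.5378, 0.2912, 0.0532]), [np.float64(0.002286522267532046), np.float64(0.00228652226753212)]) [0.5588 0.3546 0.3448]
[[0.5249 0.319 ]
 [0.5606 0.3063]
 [0.5485 0.2679]
 [0.5108 0.2812]] [0.0378 0.0403 0.0399 0.0403] [ -19.4905 -107.483   160.5127   69.5338]
```

```bash
python3 -m pendant '[[[0.2,0.5,-1],0],[[0,0,-3.5],0],[[0,0,-3.5],0],[[0,0,-3.5],0],[[0,0,-2.5],0],[[0,0,-1.5],0],[[0,0,0],0],[[0,0,0],0]]' 1 20 && python3 -m pendant '[[[0,0,0],0],[[0,0,0],0],[[0,0,0],0],[[0,0,0],0],[[0,0,0],0],[[0,0,0],0],[[0,0,0],0],[[0,0,0],0]]' 0 25
```

```text
time_s: 1.73
ee_pos: [0.5361, 0.2904, 0.0101]
eef_rot: [-3.141, 0.001, 1.229]
force: [0.3, 0.4, 1.2]
grip_width: 0.0937
grip_force: 0.0
time_s: 2.4
ee_pos: [0.536, 0.291, 0.0105]
eef_rot: [3.142, -0.0, 1.23]
force: [0.2, -0.3, 0.6]
grip_width: 0.0443
grip_force: 0.0
```

```bash
python3 -m pendant '[[[0,0,0],0],[[0,0,0],0],[[0,0,0],0],[[0,0,0],0]]'
```

```text
time_s: 2.73
ee_pos: [0.5359, 0.2911, 0.0105]
eef_rot: [-3.141, 0.0, 1.23]
force: [-1.9, 0.3, 1.2]
grip_width: 0.04
grip_force: 25.0
```

Gripped at 40 mm, 25 N. Now I'll lift slowly and weigh it.

```bash
python3 -m pendant '[[[0,0,0.4],0],[[0,0,0.8],0],[[0,0,1],0],[[0,0,1],0],[[0,0,1],0],[[0,0,0.5],0],[[0,0,0.3],0],[[0,0,0],0],[[0,0,0],0],[[0,0,0],0],[[0,0,0],0]]'; for i in 1 2 3 4; do python3 -m pendant '[[[0,0,0],0],[[0,0,0],0]]' | grep -E 'force|width|ee_pos'; done; python3 -c "
from h import *
shot('side','s2')
im=cv2.imread('pics/s2.png')[200:350,220:420]; cv2.imwrite('pics/s2c.png',cv2.resize(im,(800,600)))"
```

```text
time_s: 3.65
ee_pos: [0.5358, 0.2909, 0.0599]
eef_rot: [-3.141, 0.001, 1.23]
force: [-0.8, 0.0, -3.4]
grip_width: 0.04
grip_force: 25.0
ee_pos: [0.5359, 0.2909, 0.0602]
force: [-0.3, -0.6, -3.4]
grip_width: 0.0401
grip_force: 25.0
ee_pos: [0.536, 0.291, 0.0604]
force: [0.2, -0.2, -3.3]
grip_width: 0.0398
grip_force: 25.0
ee_pos: [0.536, 0.291, 0.0604]
force: [-0.3, 0.8, -2.8]
grip_width: 0.04
grip_force: 25.0
ee_pos: [0.536, 0.291, 0.0604]
force: [-0.2, -1.4, -3.6]
grip_width: 0.04
grip_force: 25.0
```

View pics/s2c.png

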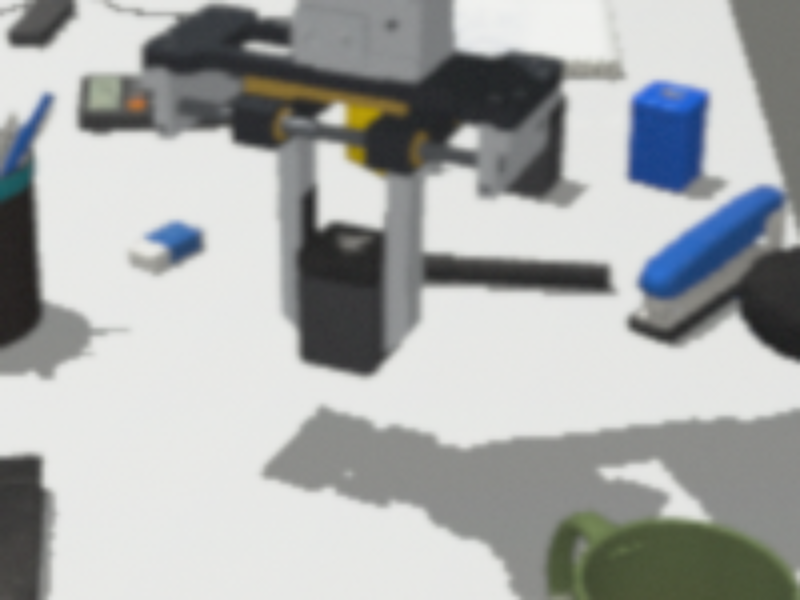

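The box hangs clear and upright between the fingers. It pulls about 3.5–4 N, well over 2 N, so this is probably the full one. I'll put it back and weigh the other.

```bash
python3 -m pendant '[[[0,0,-0.5],0],[[0,0,-1],0],[[0,0,-1],0],[[0,0,-1],0],[[0,0,-0.7],0],[[0,0,-0.4],0],[[0,0,-0.2],0],[[0,0,-0.1],0],[[0,0,-0.1],0],[[0,0,0],0],[[0,0,0],0],[[0,0,0],0]]'; python3 -m pendant '[[[0,0,0],0],[[0,0,0],0],[[0,0,0],0],[[0,0,0],0],[[0,0,0],0],[[0,0,0],0],[[0,0,0],0],[[0,0,0],0],[[0,0,0],0],[[0,0,0],0]]' 1
```

```text
time_s: 5.37
ee_pos: [0.5361, 0.2911, 0.0108]
eef_rot: [3.141, -0.0, 1.23]
force: [0.8, -0.0, -2.8]
grip_width: 0.0402
grip_force: 25.0
time_s: 6.2
ee_pos: [0.536, 0.291, 0.0104]
eef_rot: [-3.142, 0.0, 1.23]
force: [0.2, -0.5, 0.8]
grip_width: 0.0937
grip_force: 0.0
```

```bash
python3 -m pendant '[[[0,0,2],0],[[0,0,4],0],[[0,0,4],0],[[0,0,4],0],[[0,0,1.5],0],[[0,0,0],0]]'; python3 -m pendant '[[[-0.6,-2.4,0],0.12],[[-0.6,-2.4,0],0.12],[[-0.6,-2.4,0],0.12],[[-0.6,-2.4,0],0.12],[[-0.6,-2.4,0],0.12],[[-0.6,-2.4,0],0.12],[[-0.6,-2.4,0],0.12],[[-0.7,-2.5,0],0.12],[[-0.7,-2.5,0],0.12],[[-0.7,-2.5,0],0.12],[[-0.7,-2.5,0],0.12],[[-0.7,-2.5,0],0.12],[[-0.7,-2.4,0],0.12],[[0,0,0],0],[[0,0,0],0],[[0,0,0],0]]'
python3 - <<'E'
from h import *
c=shot('wrist','w2'); print(ray(c,(320,240))[0]); print(ctrl.get_obs()['ee_pos'],ctrl.get_obs()['eef_rot'])
E
```

```text
time_s: 6.7
ee_pos: [0.5374, 0.2917, 0.1703]
eef_rot: [3.136, -0.005, 1.23]
force: [-0.3, 0.8, 0.1]
grip_width: 0.094
grip_force: 0.0
time_s: 8.03
ee_pos: [0.4519, -0.0257, 0.1648]
eef_rot: [-3.142, -0.001, 2.787]
force: [1.1, 0.7, 0.2]
grip_width: 0.094
grip_force: 0.0
[3.84873170e-01 2.48484641e-04 3.44506760e-01]
[ 0.4519871  -0.02540989  0.1649533 ] [-3.14152059e+00 -7.41983484e-04  2.78795544e+00]
```

View pics/w2.png

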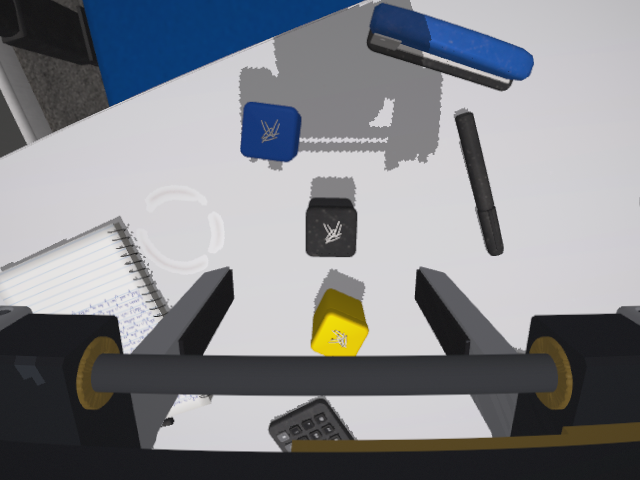

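The dark box's lid is at about (306..356, 208..257), centre (331,232), square to the fingers. Both finger paths are free of the blue and yellow boxes and the marker.

Run:
```python
from h import *
np.set_printoptions(precision=4,suppress=True)
W=load('w2');S=load('scene0');D=load('side0')
print(plane(W,(331,232),.059), tri((W,(331,232)),(S,(329,273.5)),(D,(352,224.7))))
P=np.array([plane(W,p,.059)[:2] for p in[(306,207),(355,207),(356,257),(306,257)]]);e=np.roll(P,-1,0)-P
print(np.linalg.norm(e,axis=1),np.degrees(np.arctan2(e[:,1],e[:,0])))
```

```text
[ 0.4536 -0.0189  0.059 ] (array([ 0.4542, -0.0223,  0.0545]), [np.float64(0.003147623674240493), np.float64(0.00313056757242787), np.float64(0.00197990479358948)])
[0.038  0.0407 0.0401 0.0406] [  69.6864  -17.9953 -110.3418  159.0065]
```

```bash
python3 -m pendant '[[[0.2,0.5,-1],0],[[0,0,-3.5],0],[[0,0,-3.5],0],[[0,0,-3.5],0],[[0,0,-2.5],0],[[0,0,-1.5],0],[[0,0,0],0],[[0,0,0],0]]' 1 25 && python3 -m pendant '[[[0,0,0],0],[[0,0,0],0],[[0,0,0],0],[[0,0,0],0],[[0,0,0],0],[[0,0,0],0],[[0,0,0],0],[[0,0,0],0],[[0,0,0],0],[[0,0,0],0],[[0,0,0],0],[[0,0,0],0]]' 0 25
```

```text
time_s: 8.75
ee_pos: [0.4536, -0.0202, 0.0098]
eef_rot: [-3.141, -0.002, 2.79]
force: [-0.0, -0.0, 0.2]
grip_width: 0.0938
grip_force: 0.0
time_s: 9.75
ee_pos: [0.454, -0.021, 0.0105]
eef_rot: [-3.142, 0.0, 2.79]
force: [0.7, -0.6, 1.6]
grip_width: 0.0395
grip_force: 24.9
```

```bash
python3 -m pendant '[[[0,0,0.4],0],[[0,0,0.8],0],[[0,0,1],0],[[0,0,1],0],[[0,0,1],0],[[0,0,0.5],0],[[0,0,0.3],0],[[0,0,0],0],[[0,0,0],0],[[0,0,0],0],[[0,0,0],0]]'; for i in 1 2 3 4; do python3 -m pendant '[[[0,0,0],0],[[0,0,0],0]]' | grep -E 'force|width|ee_pos'; done
```

```text
time_s: 10.67
ee_pos: [0.4538, -0.021, 0.06]
eef_rot: [-3.141, -0.001, 2.79]
force: [-0.3, -1.1, -0.9]
grip_width: 0.04
grip_force: 24.9
ee_pos: [0.4539, -0.021, 0.0602]
force: [0.3, -0.2, -0.8]
grip_width: 0.0397
grip_force: 24.9
ee_pos: [0.4539, -0.021, 0.0604]
force: [1.0, 1.1, -1.4]
grip_width: 0.0402
grip_force: 24.9
ee_pos: [0.454, -0.021, 0.0604]
force: [-0.7, 0.3, -0.3]
grip_width: 0.0401
grip_force: 24.9
ee_pos: [0.454, -0.021, 0.0605]
force: [0.5, 0.3, -0.4]
grip_width: 0.04
grip_force: 24.9
```

It pulls about 0.8 N against 3.3 N, so this is the light one. One look will confirm it is really off the desk.

```bash
python3 -c "
from h import *
shot('side','s3')
im=cv2.imread('pics/s3.png')[150:270,280:440]; cv2.imwrite('pics/s3c.png',cv2.resize(im,(640,480)))"
```

```text
(no output)
```

View pics/s3c.png

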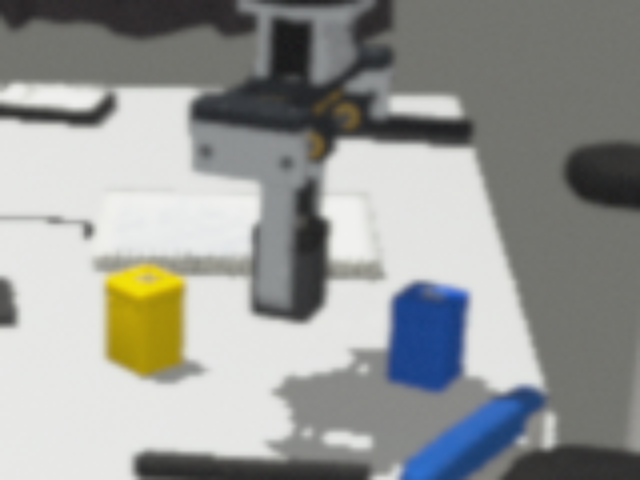

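The box is clear of the desk and upright at crop (290,270), with its neighbours untouched. I'll put it back and return to the heavy one.

```bash
python3 -m pendant '[[[0,0,-0.5],0],[[0,0,-1],0],[[0,0,-1],0],[[0,0,-1],0],[[0,0,-0.7],0],[[0,0,-0.4],0],[[0,0,-0.2],0],[[0,0,-0.1],0],[[0,0,-0.1],0],[[0,0,0],0],[[0,0,0],0],[[0,0,0],0]]'; python3 -m pendant '[[[0,0,0],0],[[0,0,0],0],[[0,0,0],0],[[0,0,0],0],[[0,0,0],0],[[0,0,0],0],[[0,0,0],0],[[0,0,0],0],[[0,0,0],0],[[0,0,0],0],[[0,0,0],0],[[0,0,0],0]]' 1
python3 -m pendant '[[[0,0,2],0],[[0,0,4],0],[[0,0,4],0],[[0,0,4],0],[[0,0,1.5],0],[[0,0,0],0]]'; python3 -m pendant '[[[0.6,2.4,0],-0.12],[[0.6,2.4,0],-0.12],[[0.6,2.4,0],-0.12],[[0.6,2.4,0],-0.12],[[0.6,2.4,0],-0.12],[[0.6,2.4,0],-0.12],[[0.6,2.4,0],-0.12],[[0.6,2.4,0],-0.12],[[0.6,2.4,0],-0.12],[[0.7,2.4,0],-0.12],[[0.7,2.4,0],-0.12],[[0.7,2.4,0],-0.12],[[0.7,2.4,0],-0.12],[[0,0,0],0],[[0,0,0],0],[[0,0,0],0]]'
python3 -c "
from h import *
shot('wrist','w3');shot('scene','s4')
a=cv2.resize(cv2.imread('pics/w3.png'),(400,300));b=cv2.resize(cv2.imread('pics/s4.png')[170:335,220:440],(400,300))
cv2.imwrite('pics/c4.png',np.hstack([a,b]))"
```

```text
time_s: 12.38
ee_pos: [0.4541, -0.021, 0.0107]
eef_rot: [3.142, 0.0, 2.79]
force: [-0.0, -0.6, -0.7]
grip_width: 0.0397
grip_force: 24.9
time_s: 13.38
ee_pos: [0.454, -0.021, 0.0104]
eef_rot: [3.142, -0.0, 2.79]
force: [0.8, -0.9, -0.2]
grip_width: 0.0943
grip_force: 0.0
time_s: 13.88
ee_pos: [0.4555, -0.0212, 0.1693]
eef_rot: [3.14, 0.007, 2.79]
force: [-0.6, 0.1, -0.9]
grip_width: 0.0942
grip_force: 0.0
time_s: 15.22
ee_pos: [0.5356, 0.2904, 0.1642]
eef_rot: [-3.14, 0.001, 1.232]
force: [-0.3, 0.4, -0.1]
grip_width: 0.0939
grip_force: 0.0
```

View pics/c4.png

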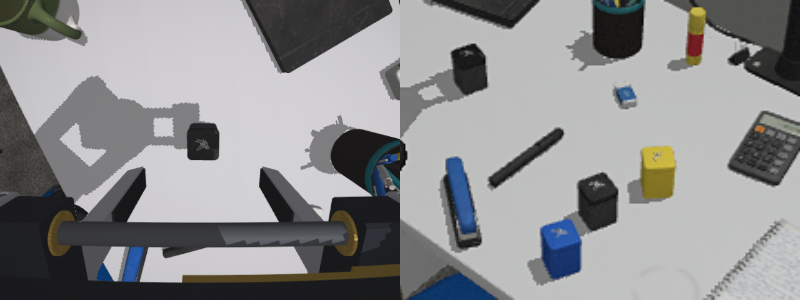

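Both boxes stand upright. The heavy one is centred under the fingers at left (203,141), and the light one is back in place at right (597,200).

```bash
python3 -m pendant '[[[0,0,-1],0],[[0,0,-3.5],0],[[0,0,-3.5],0],[[0,0,-3.5],0],[[0,0,-2.5],0],[[0,0,-1.4],0],[[0,0,0],0],[[0,0,0],0]]' 1 30 && python3 -m pendant '[[[0,0,0],0],[[0,0,0],0],[[0,0,0],0],[[0,0,0],0],[[0,0,0],0],[[0,0,0],0],[[0,0,0],0],[[0,0,0],0],[[0,0,0],0],[[0,0,0],0],[[0,0,0],0],[[0,0,0],0]]' 0 30; python3 -m pendant '[[[0,0,0.4],0],[[0,0,0.8],0],[[0,0,1.2],0],[[0,0,1.6],0],[[0,0,2],0],[[0,0,2],0],[[0,0,2],0],[[0,0,2],0],[[0,0,2],0],[[0,0,1.5],0],[[0,0,0.8],0],[[0,0,0.3],0],[[0,0,0],0],[[0,0,0],0]]'
```

```text
time_s: 15.98
ee_pos: [0.5358, 0.2905, 0.011]
eef_rot: [-3.141, 0.001, 1.23]
force: [-0.0, 0.1, 1.0]
grip_width: 0.094
grip_force: 0.0
time_s: 16.98
ee_pos: [0.536, 0.291, 0.0115]
eef_rot: [3.142, -0.0, 1.23]
force: [1.0, 0.0, 0.6]
grip_width: 0.0402
grip_force: 30.0
time_s: 18.15
ee_pos: [0.5357, 0.2909, 0.1767]
eef_rot: [-3.141, 0.001, 1.23]
force: [-0.1, -1.1, -3.2]
grip_width: 0.0397
grip_force: 30.0
```

Underside is now about 0.166 m up, which is 15 cm above the pad. Next I carry it over (-4.8, -57.7 cm).

```bash
python3 -m pendant '[[[-0.1,-0.5,0],0],[[-0.1,-1,0],0],[[-0.1,-1.5,0],0],[[-0.2,-2,0],0],[[-0.2,-2,0],0],[[-0.2,-2,0],0],[[-0.2,-2,0],0],[[-0.2,-2,0],0],[[-0.2,-2,0],0],[[-0.2,-2,0],0],[[-0.2,-2,0],0],[[-0.2,-2,0],0],[[-0.2,-2,0],0],[[-0.2,-2,0],0],[[-0.2,-2,0],0],[[-0.2,-2,0],0],[[-0.2,-2,0],0],[[-0.2,-2,0],0],[[-0.2,-2,0],0],[[-0.2,-2,0],0]]'; python3 -m pendant '[[[-0.1,-2,0],0],[[-0.1,-2,0],0],[[-0.1,-2,0],0],[[-0.1,-2,0],0],[[-0.1,-2,0],0],[[-0.1,-2,0],0],[[-0.1,-2,0],0],[[-0.1,-2,0],0],[[-0.1,-1.7,0],0],[[-0.1,-1.5,0],0],[[-0.1,-1,0],0],[[0,-0.5,0],0],[[0,0,0],0],[[0,0,0],0],[[0,0,0],0],[[0,0,0],0],[[0,0,0],0],[[0,0,0],0],[[0,0,0],0]]'
python3 -c "
from h import *
shot('scene','s5');shot('side','s6')
a=cv2.resize(cv2.imread('pics/s5.png')[180:420,220:540],(400,300));b=cv2.resize(cv2.imread('pics/s6.png')[80:335,200:540],(400,300))
cv2.imwrite('pics/c5.png',np.hstack([a,b]))"
```

```text
time_s: 19.82
ee_pos: [0.4979, -0.0809, 0.1773]
eef_rot: [-3.141, 0.0, 1.229]
force: [0.4, 0.0, -2.6]
grip_width: 0.0398
grip_force: 30.0
time_s: 21.4
ee_pos: [0.4881, -0.2858, 0.1775]
eef_rot: [3.141, 0.0, 1.23]
force: [0.3, 0.3, -4.0]
grip_width: 0.0398
grip_force: 30.0
```

View pics/c5.png

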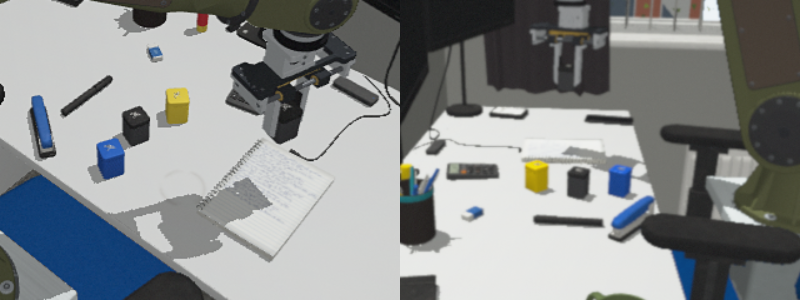

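The heavy box hangs upright in the fingers above the pad, at left (285,115), and the light one stands in place at left (135,125). It is still held at 30 N and at rest, so I'm handing in.

```bash
python3 -c "
from station import ctrl
print(ctrl.get_obs()['joint_vel'].round(4)); print(ctrl.hand_in())"
```

```text
[-0.002   0.0012  0.0005 -0.001   0.0008  0.0007]
the job is handed in; nothing more can be done
None
```

The job is handed in, verdict not shown: the heavier box (originally the one farther left, at about x 0.536, y 0.291 m) is held upright and at rest about 15 cm above the middle of the notepad, and the light box is standing back where it was.

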